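Clamp a shelf foot on the assembly board

ROBOT

A 6-joint arm with a two-finger parallel gripper is mounted at the origin on the work surface. World frame = base frame: x ahead of the robot, y to its left, z up, the work surface at z = 0. Lengths are in m, angles in rad, forces in N, time in s.
With the tool pointing down it reaches from about 0.3 to 0.775 m from the base axis. Payload 14.6 kg.
Tool frame: the origin (TCP) lies at the very end of the fingers, on their centre line; the grasp point (between the pads) lies 19 mm behind it; z points along the fingers, y is the line along which they close (so a half turn about z gives the same grasp; the last joint's range is limited). The gripper opens to 94 mm and grips with 3 to 60 N. Pads are 16 mm wide; open, the fingers measure 119 mm over their backs; the gripper's body (75 mm by 177 mm) begins 78 mm behind the grasp point.
Start: joints at [-1.274, 0.3, 1.521, -0, 1.321, -0.067], TCP at [0.196, -0.514, 0.205] pointing down, gripper open.
Joint ranges: [-3.03, 3.03], [-0.79, 2.21], [0.23, 2.52], [-1.04, 4.18], [0, 3.07], [-2.55, 2.55]. Speed limits (rad/s): [2.22, 2.22, 2.57, 3.14, 3.14, 3.14].

INTERFACE

Orientations are given as [roll, pitch, yaw] about the fixed x, y, z axes, in that order (R = Rz(yaw) Ry(pitch) Rx(roll)).
In Python, from station import ctrl, cams gives the robot as it stands. The module is installed in compiled form; this text tells all that it offers.
- The arm moves only by the tool arm_command, never from a script. Its argument "plan" is a list that holds one entry, the list of rows, each a list of 7 numbers: the shift along the tool's x, y, z in mm, then the turn, a rotation vector about the tool's x, y, z in rad, then the closure, from -1 (fully open) to 1 (shut). A call has 1 to 12 rows; each row is the pose to reach, as a shift and turn from the pose commanded when the call began, along the tool's axes at that moment; what a row does not reach only later rows make up. A row lasts 1/10 s, in which the tool goes at most 50 mm and 8.59 degrees, less where a joint would pass 70% of its speed; a pose out of reach is approached as far as the arm can. A call with a gripper value outside its range is refused whole. The fingers move at their own pace and stop on an object; "squeeze" is the grip in N (left out, the last holds). Time passes only in rows, so rows that repeat a pose let the fingers close. It gives the time, the measured TCP pose, the force, the opening and the grip force at its end, in the units of the state.
- ctrl.get_obs(): the state, without advancing time (a new reading comes with each control period).
- cams.camera(name): name is "scene" or "top" or "wrist"; returns (picture, depth): 480x640x3 uint8, blue, green, red; 480x640 float32, m along the optical axis (not along the pixel's ray), 0 where there is no reading.
- cams.camera_info(name): a dict with "fx", "fy", "cx", "cy" (pixels), "dist_coeffs" ([k1, k2, p1, p2, k3] as OpenCV has them; the pictures are not rectified), "world_to_cam" (4x4, takes a point from world to camera coordinates). Camera axes: x right, y down, z forward; pixel columns grow to the right and rows downward; lengths in m; the calibration is good to about 2 mm. A picture is of the moment at which its call begins: read the wrist's pose just before it. camera_info takes no time and is no camera call; for the wrist camera it gives the pose at the moment of the call.
- ctrl.hand_in(): hands the job in; it is judged then, once.
The state is a dict: "time_s": time; "qpos": joint angles; "joint_vel": joint speeds; "tau": joint torques, N m; "ee_pos": TCP position; "eef_rot": TCP orientation; "force": force on the tool from outside, world axes, zero at the start; "moment": the same for the moment, N m; "grip_width": finger opening in m; "grip_force": force on a finger pad.
Only numpy, scipy, OpenCV 4.12 (cv2) and the standard library are available. Lean on these libraries where they do the work, as an engineer would, in place of code of your own. Each camera call takes 0.05 s, during which the arm holds its last target. There are 200 camera calls.

TASK

Hang the drilled wooden shelf foot by its hole on the steel stud of the clamping board, lying flat with one small end facing the slotted steel upright and the other facing the clamp's jaw, and let go of it. Then pump the clamp's lever against its handle until the jaw's sprung rubber foot touches the block and is pressed about halfway in, never fully in, and finish while still holding the lever squeezed so that the block stays gripped between foot and upright. Move the jaw with the lever only, not by hand, and leave the other things on the table where they are.

Things in the scene. Friction and masses are not known exactly. Their poses are not given: they have to be found in the camera images.
- foot_block: the shelf foot: pale wooden block 44 (its x) x 60 (its y) x 30 mm high, 0.12 kg nominal, with one vertical through hole of 18 mm diameter in its middle. Origin at the centre of its underside. Lies flat on the table in front of the clamping board, left or right.
- offcut: solid block of the same wood and size as the shelf foot but with no hole, on the other side. Not to be used. Origin at the centre of its underside.
- clamp_board: fixed wooden board 90 (its x) x 350 (its y) x 18 mm thick. In one row along its y, from -y to +y: black handle, lever, grey jaw with rubber foot facing +y, stud, upright. Origin at the centre of its underside, z up. The clamp's body under handle and lever reaches 88 mm above the table.
- stud_foot (a point): where the stud stands on the board's top (18 mm above the table). The stud is an upright steel pin of 12 mm diameter, 45 mm high, its last 8 mm tapered to a blunt 4 mm point. Axes parallel to the board's. A seated block has its underside at this height.
- upright: piece of black slotted steel angle, 95 mm tall and 50 mm wide, fixed upright on the board. Origin at the foot of its flat face, which looks to the board's -y and stands 31.5 mm from the stud's axis, so a block centred on the stud with its 60 mm length along the board's y has 1.5 mm to it (the hole leaves 3 mm play all round the stud).
- foot_face (a point): centre of the front face of the flat rubber foot on the jaw (36 wide x 26 mm high, 35 mm above the table), which meets the block. At the start it is 47 to 67 mm from the stud's axis; the block's end is 30 mm from the hole's axis.
- pad (a joint): how far the rubber foot is pressed back into the jaw, m, 0 (free) to 0.012 (fully in); spring of 1.5 N per mm without preload, so half in is about 9 N.
- lever_bar (a point): centre of the lever's round bar, 128 mm above the table when let go; it swings 18.6 mm along the board's -y towards the handle over the full squeeze, and 1 mm up and down.
- handle_grip (a point): centre of the fixed, rigid handle at the height of the lever's bar (128 mm above the table): upright, 26 wide x 16 mm thick along the board's y, top 154 mm above the table. Over handle and bar: 55 mm along y let go, 36 mm squeezed. Fingers that close evenly about a point 10 mm on the lever side of this one meet the handle only at full squeeze.
- tape: cardboard tape roll 84 mm across, 24 mm high, lying between the wooden blocks; leave alone. Origin under its centre.
- screwdriver: screwdriver 190 mm long lying on the left; leave alone.
- tin: tin can 74 mm across, 100 mm high, on the right; leave alone.
- jar: lidded jar 72 mm across, 90 mm high, front left; leave alone.
- jaw: the clamp's jaw: grey block 36 x 18 x 42 mm, top 66 mm above the table, on a toothed bar that slides along the board's y. Origin at the board's origin when fully drawn back; its y travel towards the stud is 0 to 75 mm and starts at 8 to 28. The bar drags with 4.5 N: it stays when the lever is let go, but holds no more than these. Move it by the lever only.
- trigger: the clamp's black lever, ending in a round bar 14 mm thick, 26 wide. Origin at its pivot, 81.5 mm above the table; turns 0.40 rad about the board's x. Springs back by itself, 3 to 6 N at the bar. Ratchet with 6 mm teeth: a squeeze first takes up to 6 mm of free play, then carries the jaw forward 0.86 mm per mm at the bar; a full pump gains 12 mm, 15 at most. Let go, the jaw stays. 2 to 4 pumps.
Not all that is in view belongs to the job. What is shaped like the foot_block but purple, red or turquoise is not meant.

How it is judged:
By the outcome, as a careful person would: the job done as asked, in the order asked, and still so for the second after the job is handed in, while the arm keeps its last pose, push and grip.
It also fails if it takes over 72 s, if anything falls off the work surface, if the arm or the gripper's body presses on something with over 40 N, if the wrist force passes 120 N, or if a joint passes its speed limit or range.

## Working session

There is one attempt and no reset: what is moved stays moved. The work goes in short steps, Python scripts to look and compute and a tool call to move; the robot and the scene stay as the last step left them, time stands still between calls to the robot, and variables do not carry over. Pictures are saved under pics/ and viewed, at most 10 in all, crops included, and the job is handed in when it is done.

Besides the shell and the picture viewer there is one more tool, called after "Emit:" by a JSON object that holds its "fn" and its "kwargs". arm_command: Moves the arm, as the interface text tells. Its arguments: {"type":"object","properties":{"plan":{"type":"array"},"squeeze":{"type":"number"}},"required":["plan"]}

```bash
mkdir -p pics
python3 - <<'E'
from station import ctrl,cams
import cv2,numpy as np
for n in ["scene","top"]:
    p,d=cams.camera(n); cv2.imwrite(f"pics/{n}0.png",p); np.save(f"{n}_d0.npy",d)
    i=cams.camera_info(n); print(n,i["fx"],i["cx"],i["cy"],i["dist_coeffs"]); print(np.round(np.array(i["world_to_cam"]),3))
o=ctrl.get_obs(); print(o["time_s"],o["ee_pos"],o["eef_rot"],o["grip_width"])
E
```

```text
scene 507.6386350380831 318.26879665181997 240.7043423959343 [-0.01591505  0.          0.          0.          0.        ]
[[ 0.416  0.91  -0.005 -0.203]
 [ 0.618 -0.286 -0.732 -0.267]
 [-0.667  0.301 -0.681  1.621]
 [ 0.     0.     0.     1.   ]]
top 617.6680057872243 313.23512497266705 235.0174201759447 [0.06004675 0.         0.         0.         0.        ]
[[-0.008 -1.    -0.002 -0.025]
 [-0.996  0.009 -0.088  0.517]
 [ 0.088  0.002 -0.996  1.51 ]
 [ 0.     0.     0.     1.   ]]
0.1 [ 0.1956224  -0.51379574  0.20495983] [-3.14057307e+00 -4.96470395e-05  3.63788745e-01] 0.09378722329415459
```

View pics/top0.png

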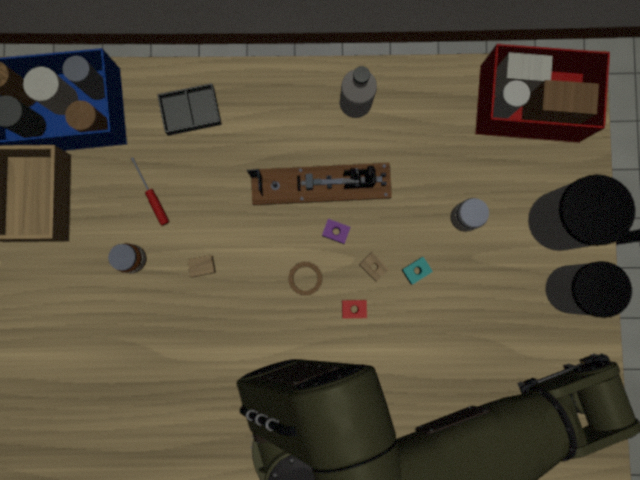

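View pics/scene0.png

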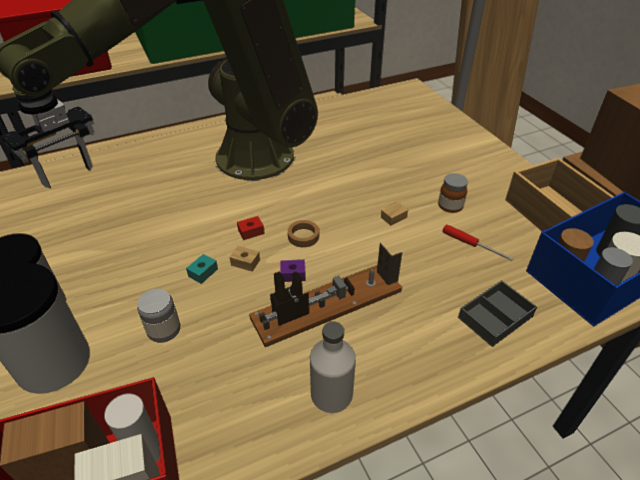

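Top view: the candidates are the pale drilled block (373,266), pale solid block (202,266), purple (336,231), red (354,309) and turquoise (417,270). I choose (373,266). The board has its stud at (276,185), upright at (256,180) and handle at (382,178).

```bash
cat > h.py <<'E'
import cv2,numpy as np
from station import ctrl,cams
from scipy.spatial.transform import Rotation as R
def ray(info,uv):
    K=np.array([[info["fx"],0,info["cx"]],[0,info["fy"],info["cy"]],[0,0,1]])
    n=cv2.undistortPoints(np.array(uv,float).reshape(-1,1,2),K,np.array(info["dist_coeffs"])).reshape(-1,2)
    T=np.linalg.inv(np.array(info["world_to_cam"]))
    return T[:3,3],np.c_[n,np.ones(len(n))]@T[:3,:3].T
def onplane(info,uv,z):
    c,d=ray(info,uv); return c+d*((z-c[2])/d[:,2])[:,None]
def proj(info,P):
    K=np.array([[info["fx"],0,info["cx"]],[0,info["fy"],info["cy"]],[0,0,1]]);T=np.array(info["world_to_cam"])
    return cv2.projectPoints(np.array(P,float).reshape(-1,1,3),cv2.Rodrigues(T[:3,:3])[0],T[:3,3],K,np.array(info["dist_coeffs"]))[0].reshape(-1,2)
def delta(xyz,yaw):
    "tool-frame shift mm / rotvec to reach xyz, tool down with yaw"
    o=ctrl.get_obs(); A=R.from_euler('xyz',o["eef_rot"]); B=R.from_euler('xyz',[np.pi,0,yaw])
    return np.round(A.inv().apply(np.array(xyz)-o["ee_pos"])*1000,1),np.round((A.inv()*B).as_rotvec(),3)
E
python3 - <<'E'
from h import *
p=cv2.imread("pics/top0.png"); i=cams.camera_info("top")
for n,uv,z in [("block",(373,266),.03),("stud",(276,185),.063),("boardcorners",[(250,168),(252,205),(390,163),(391,199)],.018),("handle",(382,178),.154),("upright",(258,182),.095)]:
    print(n,np.round(onplane(i,uv,z),3).tolist())
a=cv2.resize(p[150:330,235:405],None,fx=3.3,fy=3.3,interpolation=cv2.INTER_CUBIC)
a=cv2.convertScaleAbs(a,alpha=1.8); cv2.imwrite("pics/crop1.png",a)
w=cams.camera_info("wrist"); o=ctrl.get_obs(); print(w["fx"])
T=np.linalg.inv(np.array(w["world_to_cam"])); A=R.from_euler('xyz',o["eef_rot"]).as_matrix()
print(np.round(A.T@(T[:3,3]-o["ee_pos"]),3),np.round(A.T@T[:3,:3],3))
E
```

```text
block [[0.438, -0.175, 0.03]]
stud [[0.636, 0.06, 0.063]]
boardcorners [[0.687, 0.128, 0.018], [0.594, 0.123, 0.018], [0.697, -0.223, 0.018], [0.606, -0.224, 0.018]]
handle [[0.634, -0.188, 0.154]]
upright [[0.638, 0.101, 0.095]]
367.8810490043592
[ 0.084 -0.    -0.18 ] [[-0.    -0.958 -0.286]
 [ 1.    -0.     0.   ]
 [-0.001 -0.286  0.958]]
```

View pics/crop1.png

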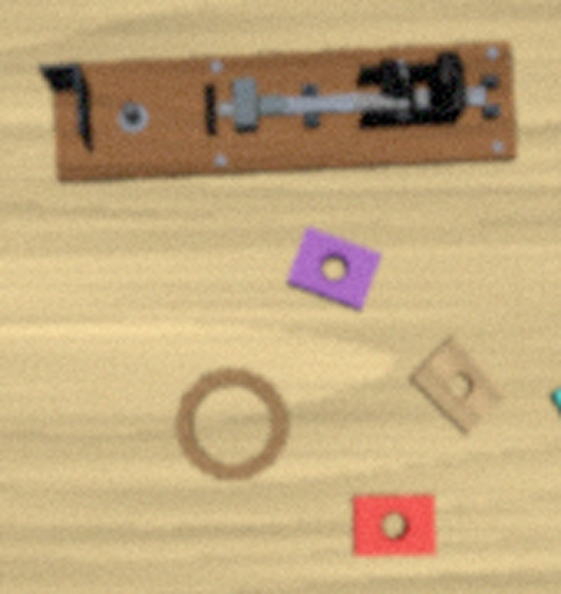

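The crop confirms it: the pale block with a hole sits at full-picture (374,267), its long axis about 45° to the board. I'll look at the clamp from close up first.

```bash
python3 -c "
from h import *
print(delta([.637,0,.22],1.6))"
```

```text
(array([ 595.3, -323.1,  -14.7]), array([-1.000e-03, -1.000e-03, -1.236e+00]))
```

Emit:
{"fn": "arm_command", "kwargs": {"plan": [[[595,-323,-15,0,0,-1.236,-1],[595,-323,-15,0,0,-1.236,-1],[595,-323,-15,0,0,-1.236,-1],[595,-323,-15,0,0,-1.236,-1],[595,-323,-15,0,0,-1.236,-1],[595,-323,-15,0,0,-1.236,-1],[595,-323,-15,0,0,-1.236,-1],[595,-323,-15,0,0,-1.236,-1],[595,-323,-15,0,0,-1.236,-1],[595,-323,-15,0,0,-1.236,-1],[595,-323,-15,0,0,-1.236,-1],[595,-323,-15,0,0,-1.236,-1]]]}}

```text
time_s: 1.3
ee_pos: [0.5875, -0.057, 0.2185]
eef_rot: [-3.141, -0.0, 1.6]
force: [-0.3, -0.4, 1.3]
grip_width: 0.0941
grip_force: 0.0
```

```bash
python3 -c "
from h import *
o=ctrl.get_obs();print(o['time_s'],o['ee_pos'],o['eef_rot'])
print(delta([.637,0,.22],1.6))"
```

```text
1.3 [ 0.58749424 -0.05703134  0.21853697] [-3.14120789e+00 -5.47338888e-05  1.59987156e+00]
(array([55.6, 51.1, -1.5]), array([-0., -0., -0.]))
```

Emit:
{"fn": "arm_command", "kwargs": {"plan": [[[56,51,-1,0,0,0,-1],[56,51,-1,0,0,0,-1],[56,51,-1,0,0,0,-1],[56,51,-1,0,0,0,-1]]]}}

```text
time_s: 1.7
ee_pos: [0.6356, -0.0014, 0.219]
eef_rot: [-3.14, 0.0, 1.601]
force: [0.4, -0.7, -0.0]
grip_width: 0.0941
grip_force: 0.0
```

```bash
cat >> h.py <<'E'
def snap(name):
    o=ctrl.get_obs(); w=cams.camera_info("wrist"); p,d=cams.camera("wrist")
    cv2.imwrite(f"pics/{name}.png",p); np.savez(name,depth=d,**{k:np.array(v) for k,v in w.items()})
    print(name,o["time_s"],np.round(o["ee_pos"],4),np.round(o["eef_rot"],3)); return p,d,w
E
python3 -c "
from h import *
snap('clamp')"
```

```text
clamp 1.7 [ 0.6356 -0.0014  0.219 ] [-3.14   0.     1.601]
```

View pics/clamp.png

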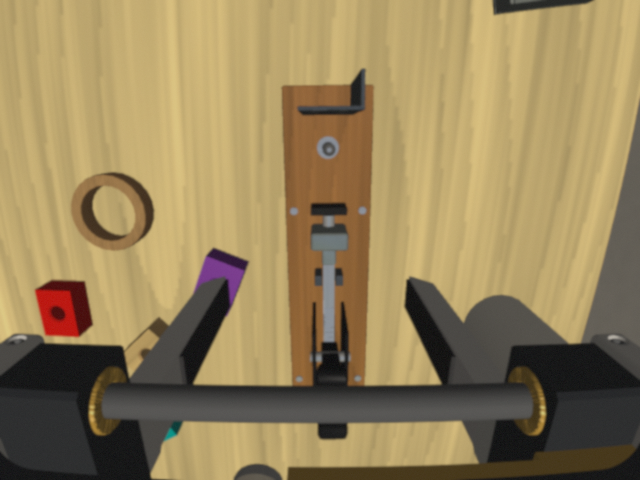

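The clamp view shows the stud at (328,148), upright (330,108), foot (329,209), jaw (329,237) and handle at about (333,425).

Run:
```python
from h import *
p=cv2.imread("pics/clamp.png"); w=dict(np.load("clamp.npz")); d=w["depth"]
hsv=cv2.cvtColor(p,cv2.COLOR_BGR2HSV)
print("board/wood hsv",hsv[170,300],hsv[170,200])
m=((hsv[...,0]<14)&(hsv[...,1]>120)&(hsv[...,2]<190)).astype(np.uint8)
L=[];Rr=[]
for v in range(120,300,2):
    u=np.where(m[v,260:400])[0]+260
    if len(u): L.append((u.min()-.5,v));Rr.append((u.max()+.5,v))
L=onplane(w,L,.018);Rr=onplane(w,Rr,.018)
for e in(L,Rr):
    f=np.polyfit(e[:,1],e[:,0],1); print("edge x at y=.06:",np.polyval(f,.06),"yaw",-np.arctan(f[0]))
us=[u for u in range(288,345)]
top=[np.where(m[70:100,u])[0] for u in range(288,345)]
tv=np.median([t.min()+69.5 for t in top if len(t)]); print("board +y end",onplane(w,(315,tv),.018))
c=p[60:260,270:390]; cv2.imwrite("pics/crop2.png",cv2.resize(c,None,fx=3,fy=3,interpolation=cv2.INTER_CUBIC)[:600])
for q in[(328,148),(329,150),(329,209),(329,237),(333,430),(330,110)]: print(q,round(float(d[q[1],q[0]]),4))
```

```text
board/wood hsv [ 15 152 143] [ 21 105 201]
edge x at y=.06: 3.2621663580609774 yaw -1.5504419683962307
edge x at y=.06: 3.201530090960226 yaw -1.5499880178837286
board +y end [[nan nan nan]]
(328, 148) 0.3259
(329, 150) 0.3266
(329, 209) 0.356
(329, 237) 0.3471
(333, 430) 0.3027
(330, 110) 0.2781<stdin>:12: RankWarning: Polyfit may be poorly conditioned
<stdin>:12: RankWarning: Polyfit may be poorly conditioned
  return _methods._mean(a, axis=axis, dtype=dtype,
  ret = ret.dtype.type(ret / rcount)
```

View pics/crop2.png

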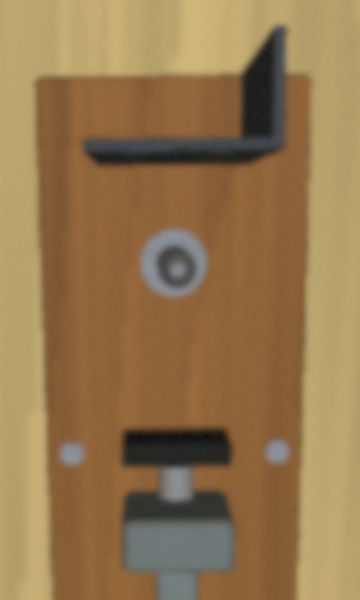

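The crop shows the stud's base disc centred at (327.7,147.3), its tip at (329,149), and the board edges running from x 282 to 373.

Run:
```python
from h import *
p=cv2.imread("pics/clamp.png"); w=dict(np.load("clamp.npz"))
hsv=cv2.cvtColor(p,cv2.COLOR_BGR2HSV)
m=((hsv[...,0]<18)&(hsv[...,1]>125)).astype(np.uint8)
L=[];Q=[]
for v in range(120,300,2):
    u=np.where(m[v,265:390])[0]+265
    if len(u): L.append((u.min()-.5,v));Q.append((u.max()+.5,v))
L=onplane(w,L,.018);Q=onplane(w,Q,.018)
for e in(L,Q):
    f=np.polyfit(e[:,1],e[:,0],1); print("x at y=.06:",np.polyval(f,.06),"yaw",-np.arctan(f[0]))
for n,q,z in[("base",(327.7,147.3),.018),("tip",(329,149),.063),("end",(300,85.5),.018),("foot top front edge",(329,203.5),.048),("upr face top",(330,114),.095),("jaw top",[(311.5,233),(347.5,233)],.066)]: print(n,np.round(onplane(w,q,z),4))
# stud tip dark/bright blobs
g=cv2.cvtColor(p,cv2.COLOR_BGR2GRAY)
s=(hsv[...,1]<70).astype(np.uint8); s[:135]=0;s[165:]=0;s[:,:310]=0;s[:,345:]=0
M=cv2.moments(s); print("washer",M["m10"]/M["m00"],M["m01"]/M["m00"],M["m00"])
i=cams.camera_info("top"); print(onplane(i,[(275.5,185.5)],.063))
```

```text
x at y=.06: 0.6001147493539651 yaw 0.04024395912360664
x at y=.06: 0.6888765512321493 yaw 0.039513341452010346
base [[0.6445 0.0652 0.018 ]]
tip [[0.6444 0.0658 0.063 ]]
end [[0.6154 0.1235 0.018 ]]
foot top front edge [[0.6468 0.0134 0.048 ]]
upr face top [[0.6431 0.0945 0.095 ]]
jaw top [[ 0.6308 -0.0117  0.066 ]
 [ 0.6647 -0.0107  0.066 ]]
washer 327.5 147.15422885572139 402.0
[[0.63480498 0.06141054 0.063     ]]
```

```bash
python3 -c "
from h import *
i=cams.camera_info('top'); print(onplane(i,[(275.3,185.5)],.018))
print(delta([.438,-.175,.17],.785))"
```

```text
[[0.64244975 0.06473158 0.018     ]]
(array([-167.2, -202.3,   49.6]), array([-0.001,  0.   ,  0.814]))
```

Emit:
{"fn": "arm_command", "kwargs": {"plan": [[[-167,-202,50,0,0,0.814,-1],[-167,-202,50,0,0,0.814,-1],[-167,-202,50,0,0,0.814,-1],[-167,-202,50,0,0,0.814,-1],[-167,-202,50,0,0,0.814,-1],[-167,-202,50,0,0,0.814,-1],[-167,-202,50,0,0,0.814,-1],[-167,-202,50,0,0,0.814,-1]]]}}

```text
time_s: 2.55
ee_pos: [0.4388, -0.1747, 0.1703]
eef_rot: [3.141, -0.0, 0.786]
force: [0.3, 0.4, -0.5]
grip_width: 0.0938
grip_force: 0.0
```

```bash
python3 -c "
from h import *
p,d,w=snap('blk')
print(proj(w,[.438,-.175,.03]))"
```

```text
blk 2.55 [ 0.4388 -0.1747  0.1703] [ 3.141 -0.     0.786]
[[316.28460952 226.94988087]]
```

View pics/blk.png

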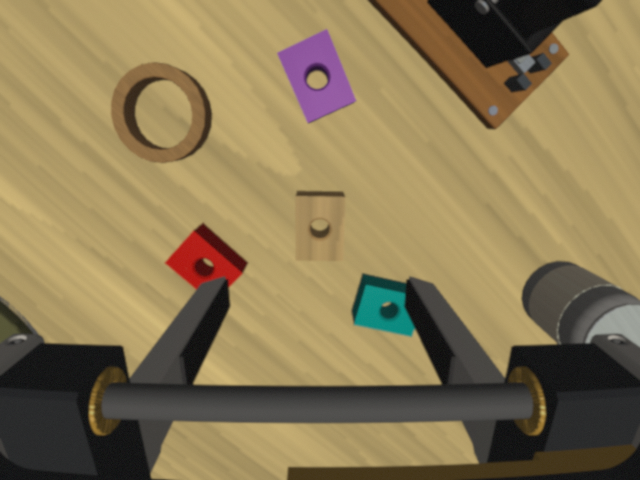

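The block sits at (319,228), hole at (319.5,228), well aligned. Turquoise (388,305) and red (206,262) are clear of the finger lanes if I open only partly. I'll refine with a crop.

Run:
```python
from h import *
p=cv2.imread("pics/blk.png"); c=p[180:275,270:370]
c=cv2.convertScaleAbs(cv2.resize(c,None,fx=6,fy=6,interpolation=cv2.INTER_CUBIC),alpha=1.2); cv2.imwrite("pics/crop3.png",c)
```

```text
(no output)
```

View pics/crop3.png

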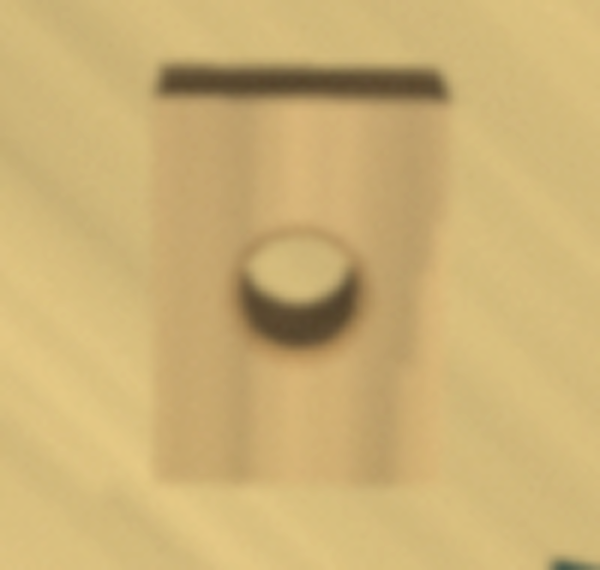

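The crop shows the hole centre at (319.8,228.2) and face corners (295.5,195.8), (344.8,196.3), (343.8,260.8) and (295.5,260.8).

Run:
```python
from h import *
w=dict(np.load("blk.npz"))
P=onplane(w,[(319.8,228.2),(295.5,195.8),(344.8,196.3),(343.8,260.8),(295.5,260.8)],.03)
print(np.round(P,4)); print(P[1:].mean(0))
for a,b in((1,2),(4,3),(4,1),(3,2)):
    v=P[b]-P[a]; print(np.linalg.norm(v),np.arctan2(v[1],v[0]))
print(w["depth"][235:255:5,310:330:5])
print(delta([*P[0,:2],.004],.785))
```

```text
[[ 0.4394 -0.1781  0.03  ]
 [ 0.4451 -0.1421  0.03  ]
 [ 0.4755 -0.173   0.03  ]
 [ 0.4331 -0.2159  0.03  ]
 [ 0.4015 -0.1843  0.03  ]]
[ 0.43879407 -0.17882178  0.03      ]
0.04336772982650724 -0.795074313335241
0.04472158555114563 -0.7853145901962554
0.06071334048883941 0.7697292944127064
0.060283881906578116 0.7921100462482537
[[0.33383566 0.34095874 0.34443885 0.33709928]
 [0.3334985  0.33503968 0.33329254 0.33360475]
 [0.33561155 0.33521146 0.3363219  0.33380046]
 [0.33737457 0.33640677 0.3375903  0.3366498 ]]
(array([ -2.6,   2.7, 166.2]), array([ 0.001, -0.   ,  0.002]))
```

Emit:
{"fn": "arm_command", "kwargs": {"plan": [[[-2.5,2.5,0,0,0,0,-0.4],[-2.5,2.5,50,0,0,0,-0.4],[-2.5,2.5,100,0,0,0,-0.4],[-2.5,2.5,130,0,0,0,-0.4],[-2.5,2.5,150,0,0,0,-0.4],[-2.5,2.5,165,0,0,0,-0.4],[-2.5,2.5,165,0,0,0,-0.4],[-2.5,2.5,165,0,0,0,1],[-2.5,2.5,165,0,0,0,1],[-2.5,2.5,165,0,0,0,1],[-2.5,2.5,165,0,0,0,1],[-2.5,2.5,165,0,0,0,1]]], "squeeze": 20}}

```text
time_s: 3.8
ee_pos: [0.4393, -0.178, 0.0055]
eef_rot: [3.14, -0.001, 0.786]
force: [-0.7, 2.2, 6.6]
grip_width: 0.0439
grip_force: 20.0
```

Emit:
{"fn": "arm_command", "kwargs": {"plan": [[[0,0,-20,0,0,0,1],[0,0,-60,0,0,0,1],[0,0,-100,0,0,0,1],[0,0,-125,0,0,0,1],[0,0,-125,0,0,0,1],[0,0,-125,0,0,0,1]]]}}

```text
time_s: 4.4
ee_pos: [0.4386, -0.1777, 0.1294]
eef_rot: [3.141, -0.0, 0.786]
force: [-0.0, 0.8, -1.3]
grip_width: 0.0438
grip_force: 20.0
```

Run:
```python
from h import *
p,d,w=snap('held'); o=ctrl.get_obs()
A=R.from_euler('xyz',o["eef_rot"])
tc=o["ee_pos"]+A.apply([0,0,-.0255]); q=proj(w,tc)[0]; print("expected hole top px",q)
u,v=q.astype(int); c=p[v-50:v+50,u-60:u+60]
cv2.imwrite("pics/crop4.png",cv2.convertScaleAbs(cv2.resize(c,None,fx=5,fy=5,interpolation=cv2.INTER_CUBIC),alpha=1.2)); print(u,v)
```

```text
held 4.4 [ 0.4386 -0.1777  0.1294] [ 3.141 -0.     0.786]
expected hole top px [316.28129215 314.92907056]
316 314
```

View pics/crop4.png

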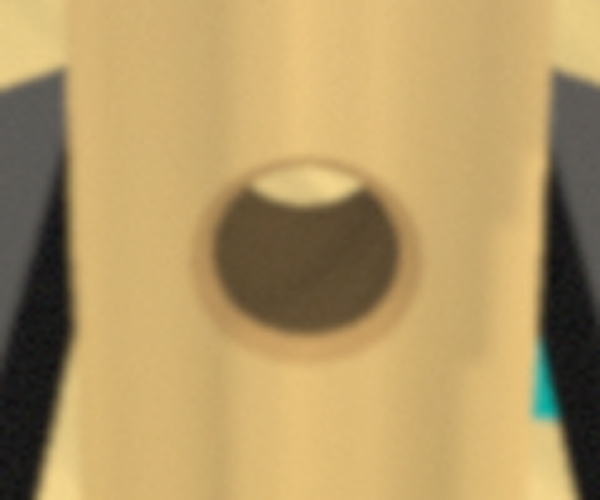

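The held hole centre is at (317.5,314), within about 0.5 mm of where it should be in the hand. Next move: above the stud.

```bash
python3 -c "
from h import *
print(delta([.6438,.0645,.13],1.611))"
```

```text
(array([316.5, -25.8,  -1.4]), array([-0.001, -0.   , -0.825]))
```

Emit:
{"fn": "arm_command", "kwargs": {"plan": [[[50,-4,-1,0,0,-0.13,1],[95,-8,-1,0,0,-0.26,1],[140,-12,-1,0,0,-0.4,1],[190,-16,-1,0,0,-0.53,1],[240,-20,-1,0,0,-0.67,1],[280,-23,-1,0,0,-0.78,1],[305,-25,-1,0,0,-0.825,1],[316.5,-26,-1,0,0,-0.825,1],[316.5,-26,-1,0,0,-0.825,1],[316.5,-26,-1,0,0,-0.825,1],[316.5,-26,-1,0,0,-0.825,1]]]}}

```text
time_s: 5.55
ee_pos: [0.6436, 0.0633, 0.1307]
eef_rot: [-3.141, 0.0, 1.609]
force: [-0.4, 0.1, -0.8]
grip_width: 0.0437
grip_force: 20.0
```

```bash
python3 -c "
from h import *
print(delta([.6438,.0645,.08],1.611))
p,d,w=snap('over')
i=cams.camera_info('top'); t,_=cams.camera('top'); s,_=cams.camera('scene')
c=cv2.resize(p[0:330,180:460],None,fx=1.6,fy=1.6)
cc=cv2.resize(s[230:330,330:420],None,fx=3.5,fy=3.5)
o=np.zeros((max(c.shape[0],cc.shape[0]),c.shape[1]+cc.shape[1],3),np.uint8);o[:c.shape[0],:c.shape[1]]=c;o[:cc.shape[0],c.shape[1]:]=cc
cv2.imwrite('pics/over2.png',cv2.convertScaleAbs(o,alpha=1.3))
"
```

```text
(array([ 1.2,  0.2, 50.7]), array([-0.   ,  0.   , -0.002]))
over 5.55 [0.6436 0.0633 0.1307] [-3.141  0.     1.609]
```

View pics/over2.png

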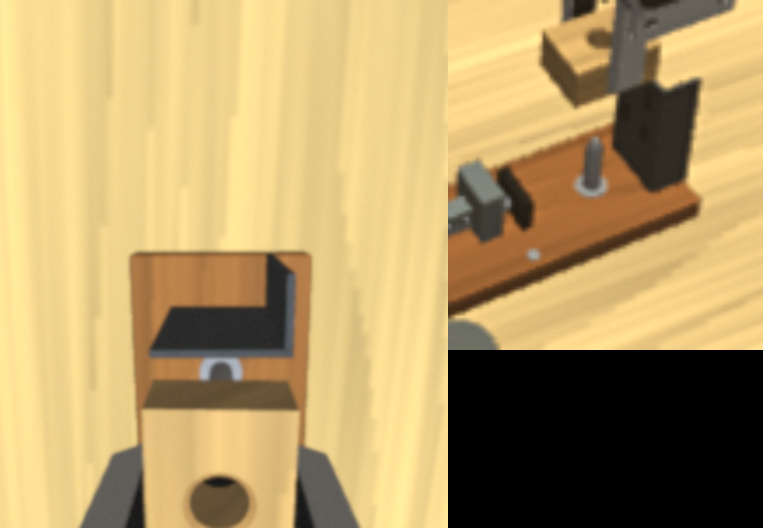

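The stud is at over2 (220,372), laterally in line with the hole at (219,500). The front top edge of the upright is at row 355/1.6 = 222.

Run:
```python
from h import *
p=cv2.imread("pics/over.png"); w=dict(np.load("over.npz"))
g=cv2.cvtColor(p,cv2.COLOR_BGR2GRAY)
print(g[214:232,300].tolist()); print(g[214:232,310].tolist(), g[222:242,317].tolist())
r=[222.,222.5]
print(onplane(w,[(318,221),(318,222.5)],.095)); 
print("washer row top/bottom->", onplane(w,[(317.5,222.5),(317.5,236)],.018))
c=g[228,295:340]; print(c.tolist())
```

```text
[35, 31, 32, 36, 49, 62, 69, 71, 74, 82, 96, 103, 104, 103, 104, 105, 104, 105]
[33, 31, 35, 37, 49, 64, 69, 74, 78, 99, 124, 136, 138, 138, 135, 130, 127, 123] [76, 96, 118, 118, 94, 71, 60, 60, 59, 59, 61, 62, 62, 62, 62, 64, 64, 62, 62, 62]
[[0.64319763 0.09368825 0.095     ]
 [0.64323386 0.0927562  0.095     ]]
washer row top/bottom-> [[0.6437869  0.07340351 0.018     ]
 [0.64423021 0.06188591 0.018     ]]
[105, 105, 106, 106, 104, 104, 106, 108, 109, 115, 124, 132, 136, 138, 137, 135, 126, 111, 90, 72, 64, 61, 60, 61, 62, 63, 71, 82, 104, 121, 132, 136, 137, 136, 133, 121, 109, 102, 103, 105, 105, 107, 106, 104, 104]
```

Run:
```python
from h import *
for n,cols,rg in(("over",[300,330],(210,262)),("clamp",[310,322,345],(100,122))):
    g=cv2.cvtColor(cv2.imread(f"pics/{n}.png"),cv2.COLOR_BGR2GRAY)
    for c in cols: print(n,c,rg[0],g[rg[0]:rg[1],c].tolist())
w=dict(np.load("over.npz"))
print("expected block front edges bottom,top rows:",proj(w,[[.6424,.0933,.1252],[.6424,.0933,.1552]]))
print("stud tip row227:",onplane(w,[(317.5,227)],.063))
w1=dict(np.load("clamp.npz"));print(onplane(w1,[(330,109),(330,110),(330,111)],.095),onplane(w1,[(330,114)],.018))
print(proj(w1,[[.6433,.0955,.095],[.6433,.0925,.095],[.6433,.0925,.018]]))
```

```text
over 300 210 [33, 30, 32, 34, 35, 31, 32, 36, 49, 62, 69, 71, 74, 82, 96, 103, 104, 103, 104, 105, 104, 105, 104, 105, 107, 107, 103, 88, 73, 64, 64, 63, 62, 61, 65, 65, 63, 62, 63, 64, 63, 60, 61, 62, 67, 91, 125, 141, 145, 145, 146, 146]
over 330 210 [33, 32, 33, 34, 30, 35, 32, 37, 49, 62, 68, 71, 74, 81, 96, 105, 111, 117, 121, 124, 130, 132, 134, 133, 133, 130, 121, 101, 79, 65, 61, 61, 61, 60, 64, 65, 67, 67, 68, 68, 69, 67, 66, 68, 72, 93, 127, 150, 160, 162, 162, 162]
clamp 310 100 [111, 112, 111, 110, 108, 100, 88, 77, 72, 66, 54, 42, 35, 33, 55, 84, 101, 107, 110, 109, 110, 110]
clamp 322 100 [108, 107, 107, 106, 101, 93, 82, 77, 74, 69, 56, 41, 32, 37, 61, 90, 103, 106, 106, 107, 107, 108]
clamp 345 100 [100, 99, 99, 99, 97, 89, 80, 74, 68, 62, 51, 40, 35, 40, 59, 83, 94, 98, 99, 100, 98, 99]
expected block front edges bottom,top rows: [[316.61058548 235.47438999]
 [316.55121175 254.12743343]]
stud tip row227: [[0.64341143 0.08148082 0.063     ]]
[[0.64294978 0.09828574 0.095     ]
 [0.64297854 0.09752925 0.095     ]
 [0.64300734 0.09677196 0.095     ]] [[0.64554584 0.09758853 0.018     ]]
[[330.30937719 112.68729005]
 [330.16421419 116.62631879]
 [327.54397447 119.24673315]]
```

The two views only agree if the upright's top is at 113 mm, since it stands on the board. That puts its face at y ≈ 0.097 and the stud at about (0.6440, 0.0655). Descending, with a stop just above the tip.

Emit:
{"fn": "arm_command", "kwargs": {"plan": [[[1.5,0.4,0,0,0,0,1],[1.5,0.4,15,0,0,0,1],[1.5,0.4,30,0,0,0,1],[1.5,0.4,45,0,0,0,1],[1.5,0.4,57,0,0,0,1],[1.5,0.4,57,0,0,0,1],[1.5,0.4,57,0,0,0,1]]]}}

```text
time_s: 6.4
ee_pos: [0.6445, 0.066, 0.0736]
eef_rot: [-3.141, -0.0, 1.611]
force: [0.3, -0.2, -1.0]
grip_width: 0.0439
grip_force: 20.0
```

```bash
python3 -c "
from h import *
print(delta([.644,.065,.0235],1.611))"
```

```text
(array([-1. , -0.6, 50.1]), array([-0., -0., -0.]))
```

Emit:
{"fn": "arm_command", "kwargs": {"plan": [[[-1,-0.5,0,0,0,0,1],[-1,-0.5,5,0,0,0,1],[-1,-0.5,10,0,0,0,1],[-1,-0.5,15,0,0,0,1],[-1,-0.5,20,0,0,0,1],[-1,-0.5,20,0,0,0,1]]]}}

```text
time_s: 7.0
ee_pos: [0.6436, 0.0649, 0.0527]
eef_rot: [-3.14, 0.0, 1.611]
force: [-0.5, -0.3, -1.2]
grip_width: 0.0439
grip_force: 20.0
```

Underside is at 47 mm with no contact force, so the stud is in the hole. Going on down.

Emit:
{"fn": "arm_command", "kwargs": {"plan": [[[0,0,6,0,0,0,1],[0,0,12,0,0,0,1],[0,0,18,0,0,0,1],[0,0,24,0,0,0,1],[0,0,27,0,0,0,1],[0,0,28.5,0,0,0,1],[0,0,28.5,0,0,0,1]]]}}

```text
time_s: 7.7
ee_pos: [0.644, 0.065, 0.0251]
eef_rot: [-3.141, -0.0, 1.611]
force: [-0.6, -0.1, -1.1]
grip_width: 0.0439
grip_force: 20.0
```

Emit:
{"fn": "arm_command", "kwargs": {"plan": [[[0,0,1,0,0,0,1],[0,0,1,0,0,0,1],[0,0,1,0,0,0,-0.3],[0,0,1,0,0,0,-0.3],[0,0,1,0,0,0,-0.3],[0,0,1,0,0,0,-0.3],[0,0,-30,0,0,0,-0.3],[0,0,-75,0,0,0,-0.3],[0,0,-120,0,0,0,-0.3],[0,0,-165,0,0,0,-0.3],[0,0,-195,0,0,0,-0.3],[0,0,-195,0,0,0,-0.3]]]}}

```text
time_s: 8.9
ee_pos: [0.6454, 0.065, 0.2255]
eef_rot: [3.134, -0.0, 1.611]
force: [-0.5, -1.2, 0.0]
grip_width: 0.061
grip_force: 0.0
```

Run:
```python
from h import *
p,d,w=snap('after'); s,_=cams.camera('scene')
c=cv2.resize(p[60:400,200:450],None,fx=1.6,fy=1.6)
cc=cv2.resize(s[225:345,240:420],None,fx=2.2,fy=2.2)
o=np.zeros((c.shape[0],c.shape[1]+cc.shape[1],3),np.uint8);o[:,:c.shape[1]]=c;o[:cc.shape[0],c.shape[1]:]=cc
print(o.shape);cv2.imwrite('pics/after2.png',cv2.convertScaleAbs(o,alpha=1.3))
```

```text
after 8.9 [0.6454 0.065  0.2255] [ 3.134 -0.     1.611]
(544, 796, 3)
```

View pics/after2.png

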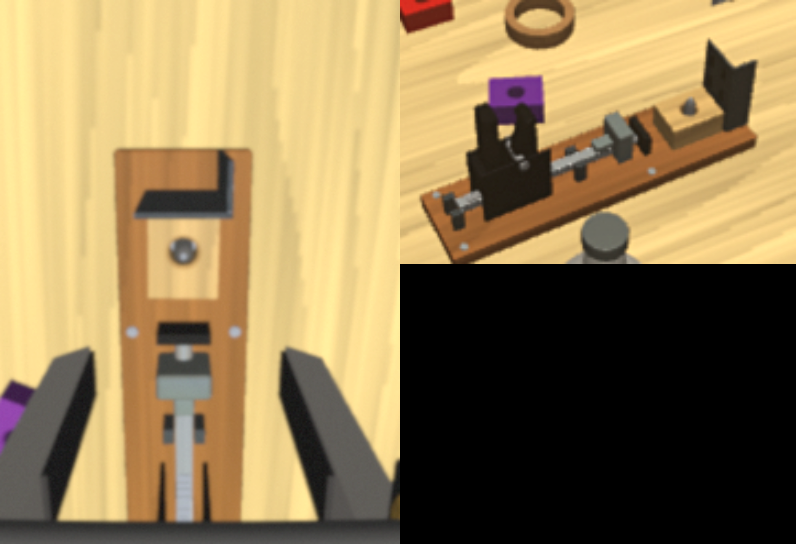

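Wrist view: the block is seated flat on the stud at after2 (183,260), long axis along the board, between the upright (185,205) and foot (184,332). Now for a look above the handle.

```bash
python3 -c "
from h import *
print(delta([.65,-.14,.27],.040))"
```

```text
(array([-205. ,   -2.2,  -49.9]), array([ 0.   , -0.   ,  1.571]))
```

Emit:
{"fn": "arm_command", "kwargs": {"plan": [[[-205,-2,-50,0,0,1.571,-1],[-205,-2,-50,0,0,1.571,-1],[-205,-2,-50,0,0,1.571,-1],[-205,-2,-50,0,0,1.571,-1],[-205,-2,-50,0,0,1.571,-1],[-205,-2,-50,0,0,1.571,-1],[-205,-2,-50,0,0,1.571,-1],[-205,-2,-50,0,0,1.571,-1],[-205,-2,-50,0,0,1.571,-1],[-205,-2,-50,0,0,1.571,-1],[-205,-2,-50,0,0,1.571,-1],[-205,-2,-50,0,0,1.571,-1]]]}}

```text
time_s: 10.2
ee_pos: [0.6499, -0.1399, 0.2683]
eef_rot: [-3.141, 0.003, 0.039]
force: [0.6, -0.2, -0.8]
grip_width: 0.0943
grip_force: 0.0
```

```bash
cat > cloud.py <<'E'
from h import *
def cloud(d,w):
    v,u=np.where(d>0); c,r=ray(w,np.c_[u,v]); return c+r*d[v,u][:,None]
s0=np.array([.644,.0655]); th=.040
def board(P):  # board-axes coords relative to stud
    q=P[:,:2]-s0; c,s=np.cos(th),np.sin(th)
    return np.c_[q[:,0]*c+q[:,1]*s,-q[:,0]*s+q[:,1]*c,P[:,2]]
E
python3 - <<'E'
from cloud import *
o=ctrl.get_obs();print(o['time_s'],o['ee_pos'],o['eef_rot'])
i=cams.camera_info("scene"); s,sd=cams.camera("scene"); p,d,w=snap("lever")
for n,dd,ii in(("scene",sd,i),("wrist",d,w)):
    B=board(cloud(dd,ii)); B=B[(abs(B[:,0])<.03)&(B[:,1]>-.33)&(B[:,1]<-.1)&(B[:,2]<.17)]
    for z0 in np.arange(.09,.165,.01):
        q=B[(B[:,2]>=z0)&(B[:,2]<z0+.01)]
        h,e=np.histogram(q[:,1]*1000,np.arange(-330,-99,6)); print(n,round(z0,3),{int(e[k]):int(h[k]) for k in range(len(h)) if h[k]>2})
E
```

```text
10.2 [ 0.64994151 -0.13991753  0.26826724] [-3.14073685e+00  2.69681495e-03  3.87549093e-02]
lever 10.25 [ 0.65   -0.1399  0.2686] [-3.141e+00  2.000e-03  4.200e-02]
scene 0.09 {-246: 3, -240: 18, -234: 10, -228: 9, -204: 23, -198: 6}
scene 0.1 {-240: 13, -234: 9, -228: 11, -204: 16, -198: 12}
scene 0.11 {-240: 14, -234: 10, -228: 7, -198: 21, -192: 3}
scene 0.12 {-240: 15, -234: 9, -228: 9, -198: 17, -192: 6, -186: 4}
scene 0.13 {-240: 15, -234: 6, -228: 9, -198: 19, -192: 32, -186: 11}
scene 0.14 {-240: 15, -234: 10, -228: 10}
scene 0.15 {-240: 18, -234: 28, -228: 28}
scene 0.16 {}
wrist 0.09 {-246: 3, -240: 4, -234: 11, -228: 14, -222: 8, -204: 53, -198: 10}
wrist 0.1 {-234: 11, -228: 10, -222: 19, -204: 31, -198: 32}
wrist 0.11 {-234: 13, -228: 16, -222: 13, -198: 61}
wrist 0.12 {-240: 3, -234: 14, -228: 16, -222: 15, -198: 22, -192: 9, -186: 9}
wrist 0.13 {-240: 3, -234: 16, -228: 17, -222: 24, -198: 84, -192: 203, -186: 138}
wrist 0.14 {-240: 3, -234: 20, -228: 22, -222: 25}
wrist 0.15 {-240: 47, -234: 209, -228: 225, -222: 65}
wrist 0.16 {}
```

```bash
cat >> cloud.py <<'E'
def jaw(n):
    w=dict(np.load(n+".npz")); p=cv2.imread(f"pics/{n}.png"); d=w["depth"]; v,u=np.where(d>0)
    B=board(cloud(d,w)); g=p[v,u].mean(1); sat=cv2.cvtColor(p,cv2.COLOR_BGR2HSV)[v,u,1]
    def ext(m):
        y=B[m,1]*1000; return (len(y),)+tuple(np.round(np.percentile(y,[3,50,97]),1)) if len(y)>3 else len(y)
    c=(abs(B[:,0])<.014)
    t=c&(B[:,1]>-.1)&(B[:,1]<-.02)
    print(n,"jawtop",ext(t&(B[:,2]>.058)&(B[:,2]<.075)),"foottop",ext(t&(B[:,2]>.042)&(B[:,2]<.054)&(g<60)),"blocktop",ext(c&(abs(B[:,1])<.05)&(B[:,2]>.042)&(B[:,2]<.054)&(g>100)&(sat>70)))
E
python3 - <<'E'
from cloud import *
for n in("clamp","after","lever"): jaw(n)
w=dict(np.load("lever.npz")); B=board(cloud(w["depth"],w))
for z in((.149,.16),(.13,.14)):
  m=(B[:,2]>z[0])&(B[:,2]<z[1])&(abs(B[:,0])<.025)&(B[:,1]<-.17)&(B[:,1]>-.26)
  print(np.percentile(B[m],[2,10,50,90,98],axis=0).round(4).tolist())
c,s=np.cos(th),np.sin(th); f=lambda bx,by:[s0[0]+bx*c-by*s,s0[1]+bx*s+by*c]
print(f(0,-.2205),delta([*f(0,-.2205),.19],th),delta([*f(0,-.2205),.111],th))
E
```

```text
clamp jawtop (587, np.float64(-93.6), np.float64(-83.7), np.float64(-76.5)) foottop (330, np.float64(-76.8), np.float64(-59.5), np.float64(-55.5)) blocktop 0
after jawtop (511, np.float64(-93.2), np.float64(-82.8), np.float64(-76.3)) foottop (336, np.float64(-77.1), np.float64(-59.9), np.float64(-55.4)) blocktop (1130, np.float64(-29.5), np.float64(-8.9), np.float64(18.4))
lever jawtop (476, np.float64(-94.9), np.float64(-87.3), np.float64(-77.5)) foottop (247, np.float64(-95.0), np.float64(-62.3), np.float64(-31.9)) blocktop (1049, np.float64(-30.1), np.float64(-2.1), np.float64(27.3))
[[-0.0106, -0.2355, 0.1499], [-0.0083, -0.2338, 0.152], [0.0017, -0.2277, 0.1542], [0.0115, -0.2214, 0.1555], [0.0132, -0.2204, 0.1562]]
[[-0.0112, -0.231, 0.1306], [-0.0087, -0.2198, 0.1316], [0.0027, -0.1889, 0.1346], [0.0129, -0.1827, 0.1362], [0.0137, -0.1815, 0.1384]]
[np.float64(0.6528176481881528), np.float64(-0.15482362351874562)] (array([ 2.3, 15. , 78.9]), array([-0.001,  0.002,  0.002])) (array([  2.4,  15.1, 157.9]), array([-0.001,  0.002,  0.002]))
```

Emit:
{"fn": "arm_command", "kwargs": {"plan": [[[3,14,0,0,0,0,-1],[3,14,40,0,0,0,-1],[3,14,80,0,0,0,-1],[3,14,110,0,0,0,-1],[3,14,135,0,0,0,-1],[3,14,155,0,0,0,-1],[3,14,157,0,0,0,-1],[3,14,157,0,0,0,-1],[3,14,157,0,0,0,-1]]]}}

```text
time_s: 11.2
ee_pos: [0.6544, -0.1544, 0.1147]
eef_rot: [3.141, -0.002, 0.04]
force: [-0.0, -1.3, -0.5]
grip_width: 0.0942
grip_force: 0.0
```

Run:
```python
from cloud import *
o=ctrl.get_obs(); print(board(o["ee_pos"][None]),o["force"])
snap("s0"); jaw("s0")
```

```text
[[ 0.00158159 -0.22009396  0.11468507]] [-0.0395814  -1.28518573 -0.47952989]
s0 11.2 [ 0.6544 -0.1544  0.1147] [ 3.141e+00 -2.000e-03  4.000e-02]
s0 jawtop (1167, np.float64(-95.1), np.float64(-89.0), np.float64(-78.6)) foottop (628, np.float64(-95.0), np.float64(-63.0), np.float64(-57.1)) blocktop (1635, np.float64(-30.5), np.float64(-13.2), np.float64(18.1))
```

Emit:
{"fn": "arm_command", "kwargs": {"plan": [[[0,0,3,0,0,0,-0.6],[0,0,3,0,0,0,-0.4],[0,0,3,0,0,0,-0.2],[0,0,3,0,0,0,0],[0,0,3,0,0,0,0.1],[0,0,3,0,0,0,0.18],[0,0,3,0,0,0,0.22],[0,0,3,0,0,0,0.24],[0,0,3,0,0,0,0.24],[0,0,3,0,0,0,0.24]]], "squeeze": 30}}

```text
time_s: 12.25
ee_pos: [0.6546, -0.1525, 0.1117]
eef_rot: [-3.14, -0.002, 0.041]
force: [-0.5, 9.0, 8.4]
grip_width: 0.0362
grip_force: 6.7
```

Run:
```python
from cloud import *
o=ctrl.get_obs(); print(board(o["ee_pos"][None]),o["force"])
snap("s1"); jaw("s1")
```

```text
[[ 0.00185072 -0.21823417  0.11174135]] [-0.54503648  8.99943641  8.35024391]
s1 12.25 [ 0.6546 -0.1525  0.1117] [-3.14e+00 -2.00e-03  4.10e-02]
s1 jawtop (1182, np.float64(-80.6), np.float64(-74.6), np.float64(-64.2)) foottop (630, np.float64(-80.8), np.float64(-48.4), np.float64(-41.9)) blocktop (1658, np.float64(-30.6), np.float64(-13.1), np.float64(18.0))
```

Emit:
{"fn": "arm_command", "kwargs": {"plan": [[[0,0,0,0,0,0,0],[0,0,0,0,0,0,-0.3],[0,0,0,0,0,0,-0.6],[0,0,0,0,0,0,-0.9],[0,0,0,0,0,0,-1],[0,0,0,0,0,0,-1],[0,0,0,0,0,0,-1]]]}}

```text
time_s: 13.0
ee_pos: [0.6538, -0.1541, 0.1103]
eef_rot: [3.141, -0.0, 0.04]
force: [0.0, -1.1, -1.1]
grip_width: 0.0882
grip_force: 0.0
```

Emit:
{"fn": "arm_command", "kwargs": {"plan": [[[0,0,0,0,0,0,-0.6],[0,0,0,0,0,0,-0.4],[0,0,0,0,0,0,-0.2],[0,0,0,0,0,0,0],[0,0,0,0,0,0,0.1],[0,0,0,0,0,0,0.18],[0,0,0,0,0,0,0.22],[0,0,0,0,0,0,0.24],[0,0,0,0,0,0,0.24],[0,0,0,0,0,0,0.24]]]}}

```text
time_s: 14.0
ee_pos: [0.6545, -0.1525, 0.1116]
eef_rot: [-3.14, -0.002, 0.041]
force: [-1.0, 9.1, 9.0]
grip_width: 0.0355
grip_force: 7.2
```

Run:
```python
from cloud import *
o=ctrl.get_obs(); print(board(o["ee_pos"][None]),o["force"])
snap("s2"); jaw("s2")
```

```text
[[ 0.00177967 -0.21821975  0.11160264]] [-1.04158274  9.12542074  9.03543902]
s2 14.0 [ 0.6545 -0.1525  0.1116] [-3.14e+00 -2.00e-03  4.10e-02]
s2 jawtop (1183, np.float64(-68.8), np.float64(-62.8), np.float64(-52.1)) foottop (557, np.float64(-69.5), np.float64(-37.0), np.float64(-31.3)) blocktop (1615, np.float64(-29.2), np.float64(-12.2), np.float64(18.1))
```

Emit:
{"fn": "arm_command", "kwargs": {"plan": [[[0,0,0,0,0,0,0],[0,0,0,0,0,0,-0.3],[0,0,0,0,0,0,-0.6],[0,0,0,0,0,0,-0.9],[0,0,0,0,0,0,-1],[0,0,0,0,0,0,-1],[0,0,0,0,0,0,-1]]]}}

```text
time_s: 14.75
ee_pos: [0.6538, -0.1541, 0.1103]
eef_rot: [3.141, -0.0, 0.04]
force: [-0.6, -0.4, 0.0]
grip_width: 0.0886
grip_force: 0.0
```

Emit:
{"fn": "arm_command", "kwargs": {"plan": [[[0,0,0,0,0,0,-0.6],[0,0,0,0,0,0,-0.4],[0,0,0,0,0,0,-0.25],[0,0,0,0,0,0,-0.15],[0,0,0,0,0,0,-0.08],[0,0,0,0,0,0,-0.04],[0,0,0,0,0,0,-0.04],[0,0,0,0,0,0,-0.04],[0,0,0,0,0,0,-0.04]]]}}

```text
time_s: 15.65
ee_pos: [0.6545, -0.1513, 0.1118]
eef_rot: [-3.138, -0.002, 0.041]
force: [-2.8, 15.8, 11.9]
grip_width: 0.0493
grip_force: 8.0
```

Run:
```python
from cloud import *
o=ctrl.get_obs(); print(board(o["ee_pos"][None]),o["force"])
snap("s3"); jaw("s3")
```

```text
[[ 0.00177711 -0.21699754  0.11184263]] [-2.82564849 15.7669646  11.87956518]
s3 15.65 [ 0.6545 -0.1513  0.1118] [-3.138e+00 -2.000e-03  4.100e-02]
s3 jawtop (1190, np.float64(-63.9), np.float64(-58.2), np.float64(-47.1)) foottop (358, np.float64(-64.4), np.float64(-62.9), np.float64(-30.2)) blocktop (1692, np.float64(-28.1), np.float64(-10.5), np.float64(20.1))
```

```bash
cat >> cloud.py <<'E'
c_,s_=np.cos(th),np.sin(th)
def prof(n,z,y0,y1,xs=np.arange(-.008,.0101,.003)):
    w=dict(np.load(n+".npz")); g=cv2.cvtColor(cv2.imread(f"pics/{n}.png"),cv2.COLOR_BGR2GRAY).astype(np.float32)
    ys=np.arange(y0,y1,.00025); acc=[]
    for bx in xs:
        P=np.c_[s0[0]+bx*c_-ys*s_,s0[1]+bx*s_+ys*c_,np.full(len(ys),z)]
        q=proj(w,P).astype(np.float32); acc.append(cv2.remap(g,q[:,0].reshape(1,-1),q[:,1].reshape(1,-1),cv2.INTER_LINEAR)[0])
    return ys*1000,np.median(acc,0)
def foot(n,y0):
    ys,a=prof(n,.048,y0,y0+.03); G=cv2.GaussianBlur(np.gradient(a).reshape(1,-1).astype(np.float32),(9,1),0)[0]
    k=G.argmax(); 
    yj,b=prof(n,.066,y0-.04,y0+.01); H=cv2.GaussianBlur(np.gradient(b).reshape(1,-1).astype(np.float32),(9,1),0)[0]
    print(n,"foot front",ys[k],round(float(G[k]),1),"jaw edges rise/fall",yj[H.argmax()],yj[H.argmin()])
E
python3 - <<'E'
from cloud import *
for n,y0 in(("s0",-.07),("s1",-.055),("s2",-.044),("s3",-.042)): foot(n,y0)
for n in("s1","s3"):
    ys,a=prof(n,.048,-.075,-.015); print(n,list(zip(ys[::6].round(1).tolist(),a[::6].astype(int).tolist())))
E
```

```text
s0 foot front -55.99999999999999 8.0 jaw edges rise/fall -67.99999999999997 -77.49999999999999
s1 foot front -30.74999999999998 11.0 jaw edges rise/fall -45.24999999999996 -62.99999999999997
s2 foot front -29.499999999999986 13.3 jaw edges rise/fall -43.49999999999996 -51.249999999999964
s3 foot front -28.49999999999999 13.8 jaw edges rise/fall -42.49999999999997 -46.24999999999997
s1 [(-75.0, 53), (-73.5, 53), (-72.0, 54), (-70.5, 67), (-69.0, 97), (-67.5, 118), (-66.0, 129), (-64.5, 133), (-63.0, 134), (-61.5, 133), (-60.0, 133), (-58.5, 133), (-57.0, 134), (-55.5, 134), (-54.0, 134), (-52.5, 128), (-51.0, 90), (-49.5, 38), (-48.0, 39), (-46.5, 43), (-45.0, 43), (-43.5, 43), (-42.0, 47), (-40.5, 63), (-39.0, 68), (-37.5, 68), (-36.0, 68), (-34.5, 69), (-33.0, 69), (-31.5, 96), (-30.0, 162), (-28.5, 181), (-27.0, 182), (-25.5, 183), (-24.0, 182), (-22.5, 182), (-21.0, 182), (-19.5, 182), (-18.0, 182), (-16.5, 182)]
s3 [(-75.0, 137), (-73.5, 137), (-72.0, 139), (-70.5, 139), (-69.0, 139), (-67.5, 140), (-66.0, 138), (-64.5, 137), (-63.0, 113), (-61.5, 63), (-60.0, 53), (-58.5, 54), (-57.0, 54), (-55.5, 54), (-54.0, 55), (-52.5, 66), (-51.0, 95), (-49.5, 118), (-48.0, 129), (-46.5, 135), (-45.0, 135), (-43.5, 135), (-42.0, 135), (-40.5, 135), (-39.0, 135), (-37.5, 135), (-36.0, 135), (-34.5, 131), (-33.0, 101), (-31.5, 53), (-30.0, 49), (-28.5, 113), (-27.0, 177), (-25.5, 185), (-24.0, 185), (-22.5, 184), (-21.0, 184), (-19.5, 184), (-18.0, 184), (-16.5, 184)]
```

Camera reading: jaw front to foot front has gone from 21.7 to 17.75 mm, so the pad is about 4 mm in and the block is against the upright. Squeezing about 2 mm more at the jaw.

Emit:
{"fn": "arm_command", "kwargs": {"plan": [[[0,0,0,0,0,0,-0.01],[0,0,0,0,0,0,0.02],[0,0,0,0,0,0,0.05],[0,0,0,0,0,0,0.05],[0,0,0,0,0,0,0.05],[0,0,0,0,0,0,0.05]]]}}

```text
time_s: 16.3
ee_pos: [0.6545, -0.151, 0.1121]
eef_rot: [-3.138, -0.002, 0.041]
force: [-3.8, 18.4, 13.6]
grip_width: 0.0445
grip_force: 8.9
```

Run:
```python
from cloud import *
o=ctrl.get_obs(); print(board(o["ee_pos"][None]),o["force"])
snap("s4"); jaw("s4"); foot("s4",-.041)
```

```text
[[ 0.00182693 -0.21672406  0.11205568]] [-3.78859293 18.36975383 13.58416759]
s4 16.3 [ 0.6545 -0.151   0.1121] [-3.138e+00 -2.000e-03  4.100e-02]
s4 jawtop (1180, np.float64(-62.4), np.float64(-56.7), np.float64(-45.8)) foottop (292, np.float64(-81.4), np.float64(-61.7), np.float64(-29.9)) blocktop (1699, np.float64(-27.8), np.float64(-10.2), np.float64(20.5))
s4 foot front -28.49999999999999 13.2 jaw edges rise/fall -42.24999999999997 -44.99999999999997
```

The pad is about 5.2 mm in by camera and at most about 7 by force, so roughly half. I'll hold briefly, then hand in if steady.

Emit:
{"fn": "arm_command", "kwargs": {"plan": [[[0,0,0,0,0,0,0.055],[0,0,0,0,0,0,0.055],[0,0,0,0,0,0,0.055],[0,0,0,0,0,0,0.055],[0,0,0,0,0,0,0.055],[0,0,0,0,0,0,0.055],[0,0,0,0,0,0,0.055],[0,0,0,0,0,0,0.055]]]}}

```text
time_s: 17.15
ee_pos: [0.6545, -0.151, 0.1121]
eef_rot: [-3.138, -0.002, 0.041]
force: [-4.0, 17.9, 14.2]
grip_width: 0.0449
grip_force: 8.9
```

Run:
```python
from cloud import *
snap("s5"); foot("s5",-.041); print(ctrl.get_obs()["force"])
print(ctrl.hand_in())
```

```text
s5 17.15 [ 0.6545 -0.151   0.1121] [-3.138e+00 -2.000e-03  4.100e-02]
s5 foot front -28.49999999999999 13.0 jaw edges rise/fall -42.24999999999997 -44.74999999999997
[-4.0072159  17.82707997 14.33187902]
the job is handed in; nothing more can be done
None
```

I handed the job in at 17 s of the 72 s: the drilled block hangs on the stud against the upright, with the lever still held squeezed and the rubber foot about 5.5 mm of 12 mm in (camera measurement); the result of the judging was not shown.

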